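# Set out the specimen tray

### The job

Set out the specimen tray, everything upright in its round recess: the open cup between the beaker and the white bottle, the tall dropper bottle directly in front of the beaker (on the robot's side of it) and the squat brown bottle directly in front of the white bottle. Then close the cup with one lid: take the top lid from the spring-loaded lid holder and lay it squarely on the cup. Leave the beaker and the white bottle standing where they are, and the other lids in the holder.

Things in the scene. Friction and masses are not known exactly. Their poses are not given: they have to be found in the camera images.
- tray: Fixed grey tray, 150 (x) x 222 (y) x 9 mm, on the worktop, turned up to 0.2 rad. Origin: centre of its underside; x away from the robot, y to its left, z up. Six round recesses 56 mm across, 4 mm deep (floor 5 mm above the origin), centres at x = -36 (front row) and +36 mm (back row), y = -72, 0, +72 mm. The outer two of the back row hold the beaker and the white bottle, either way round.
- beaker: Clear empty glass beaker, about 54 mm across, 67 mm tall, standing in an outer recess of the tray's back row; stays there. Origin: centre of its underside, z up.
- white_bottle: White round reagent bottle with white cap, 42 mm across, 88 mm tall, standing in the other outer recess of the tray's back row; stays there. Origin: centre of its underside, z up.
- cup: Loose small clear open specimen cup (pale blue inside), 43 mm across the rim, 36 mm across the base, 40 mm tall, 30 g, standing on the worktop. Origin: centre of its underside, z up (rim at z = 40 mm).
- dropper_bottle: Loose tall slender brown bottle with black dropper top; body 33 mm across up to 62 mm height, then a narrower collar and rubber bulb, 102 mm tall in all, about 70 g, standing on the worktop. Origin: centre of its underside, z up.
- brown_bottle: Loose squat brown bottle with black screw cap, 30 mm across, 63 mm tall, about 50 g, standing on the worktop. Origin: centre of its underside, z up.
- lid: The top lid in the holder: loose flat round white lid, 46 mm across, 10 mm thick, 20 g. Origin: centre of its underside, z up. At the start its underside is 1 mm above the holder's rim, so it stands wholly proud and can be pinched across its diameter; two more lie under it. Flat below: laid on the cup it rests on the rim.
- lid_holder: Fixed round spring-loaded lid holder: upright metal tube 57 mm across outside (bore 49 mm) with its rim 31 mm above the worktop, on a black foot 72 mm across. Origin: centre of its underside, z up.
- lid_carrier (a joint): Height of the spring carrier under the stack of lids in the holder (m, up positive): about 0 with all three lids; the soft spring lifts it 10 mm for each lid taken, bringing the next lid up; pressed from above it yields 2 mm, then stops.
Not all that is in view belongs to the job. Of the things like the brown_bottle, leave any that is red; of the rest the smaller one is meant.

How it is judged (in metres and radians):
At the end, for the whole second after the job is handed in: Cup, both brown bottles upright (0.06 rad) on the floor of their own recesses, within 14 mm of its centre; lid level on the cup's rim, within 10 mm of its centre; carrier risen 5 to 15 mm (one lid taken); beaker and white bottle upright within 12 mm of their start; all at rest (z of cup in the frame of tray between 0.002 and 0.008 m and angle between each of cup, dropper_bottle, brown_bottle, beaker, white_bottle's own z axis and vertical below 0.06 rad and linear speed of each of cup, dropper_bottle, brown_bottle, lid below 0.02 m/s and x of cup in the frame of tray between 0.022 and 0.05 m and y of cup in the frame of tray between -0.014 and 0.014 m and z of dropper_bottle in the frame of tray between 0.002 and 0.008 m and x of dropper_bottle in the frame of tray between -0.05 and -0.022 m and (y of dropper_bottle in the frame of tray between 0.058 and 0.086 m or y of dropper_bottle in the frame of tray between -0.086 and -0.058 m) and horizontal distance between dropper_bottle and beaker below 0.092 m and z of brown_bottle in the frame of tray between 0.002 and 0.008 m and x of brown_bottle in the frame of tray between -0.05 and -0.022 m and (y of brown_bottle in the frame of tray between 0.058 and 0.086 m or y of brown_bottle in the frame of tray between -0.086 and -0.058 m) and horizontal distance between brown_bottle and white_bottle below 0.092 m and horizontal distance between lid and cup below 0.01 m and z of lid in the frame of cup between 0.036 and 0.044 m and angle between lid's own z axis and vertical below 0.08 rad and value of joint lid_carrier between 0.005 and 0.015 m and distance of each of beaker, white_bottle from where it was at the start of the episode below 0.012 m); the robot touches nothing.
It fails at once if the beaker or the white bottle is knocked over (angle between any of beaker, white_bottle's own z axis and vertical above 0.5 rad).
It also fails if it takes over 96 s, if anything falls off the work surface, if the arm or the gripper's body presses on something with over 40 N, if the wrist force passes 120 N, or if a joint passes its speed limit or range.

### The arm

A 7-joint arm with a two-finger parallel gripper is mounted at the origin on a cart in front of the work surface, level with it; the furniture and walls round the work are solid. World frame = base frame: x ahead of the robot, y to its left, z up, the work surface at z = 0. Lengths are in mm, angles in degrees, forces in N, time in s.
With the tool pointing down it reaches from about 425 to 825 mm from the base axis. Payload 3.6 kg.
Tool frame: the origin (TCP) lies midway between the tips of the shut fingers; the grasp point (between the pads) lies 19 mm behind it (hold_point_z is the z of the grasp point in the tool frame, in mm); z points along the fingers, y is the line along which they close (so a half turn about z gives the same grasp; the last joint's range is limited). The gripper opens to 85 mm and grips with 20 to 120 N. Pads are 22 mm wide; open, the fingers measure 114 mm over their backs; the gripper's body (76 mm by 85 mm) begins 54 mm behind the grasp point. The pads swing forward as they close: fully open they stand 13 mm farther back than shut.
Start: joints at [-69.242, 35.231, -0.722, 81.555, 0.464, 63.22, -2.315], TCP at [246.366, 601.47, 231.297] pointing down, gripper open.
Joint ranges: [-178.69, 178.69], [-17.37, 117.87], [-77.05, 75.6], [15.02, 138.74], [-78.02, 258.01], [0.78, 113.62], [-162.83, 162.83]. Speed limits (degrees/s): [159.86, 159.86, 180, 180, 180, 180, 180].

### API

Orientations are given as a 3x3 rotation matrix whose columns are the frame's x, y, z axes.
In Python, from station import * gives the robot as it stands.
- The arm moves only by the shell command python3 -m pendant 'ROWS'. ROWS is JSON, a list that holds one entry, the list of rows, each a list of 5 numbers: the shift along the world's x, y, z normalised to -1 to 1, where 1 is 0.4 m, then the turn about the world's z normalised to -1 to 1, where 1 is 90 degrees, then the opening in per cent of the stroke, from 0 (shut) to 100 (fully open). In form: [[[tx, ty, tz, spin, hand], ...]]. A call has 1 to 12 rows; each row shifts and turns the commanded pose from where the row before left it; what a row does not reach is not made up. A row lasts 1/12 s, in which the tool goes at most 41.7 mm and 7.16 degrees, less where a joint would pass 70% of its speed; a pose out of reach is approached as far as the arm can. A call with a number of a shift or a turn outside -1 to 1 is refused whole. A call with a gripper value outside its range is refused whole. The fingers move at their own pace and stop on an object; the grip force is fixed at half the most. Time passes only in rows, so rows that do not move let the fingers close. It gives the time, the measured TCP pose, the force, the opening and the grip force at its end, in the units of the state.
- get_state(): the state, without advancing time (a new reading comes with each control period).
- read_camera(name): name is "scene" or "top" or "wrist"; returns a dict with "color" (480x640x3 uint8, red, green, blue), "z_map" (480x640 float32, mm along the optical axis (not along the pixel's ray), 0 where there is no reading), "mtx" (3x3 intrinsics, pixels), "k1" (the pictures are not rectified: a ray, as slopes to the right and down, at radius r is drawn at 1 + k1 r^2 times it, then the intrinsics apply), "R" (3x3) and "t" (3): a world point X has camera coordinates R X + t. Camera axes: x right, y down, z forward; pixel columns grow to the right and rows downward; lengths in mm; the calibration is good to about 2 mm. A picture is of the moment at which its call begins.
- hand_in(): hands the job in; it is judged then, once.
The state is a dict: "time": time; "joint_pos": joint angles; "qvel": joint speeds; "effort": joint torques, N m; "position": TCP position; "orientation": TCP orientation; "ft_force": force on the tool from outside, world axes, zero at the start; "ft_torque": the same for the moment, N m; "gripper_width": opening from 0.0 (shut) to 1.0 (fully open); "grip_force": force on a finger pad.
Only numpy, scipy, OpenCV 4.12 (cv2) and the standard library are available. Lean on these libraries where they do the work, as an engineer would, in place of code of your own. Each camera call takes 0.05 s, during which the arm holds its last target. There are 200 camera calls.

## Working session

There is one attempt and no reset: what is moved stays moved. The work goes in short steps, Python scripts to look and compute and a shell command to move; the robot and the scene stay as the last step left them, time stands still between calls to the robot, and variables do not carry over. Pictures are saved under pics/ and viewed, at most 14 in all, crops included, and the job is handed in when it is done.

```bash
ls; mkdir -p pics
python3 - <<'E'
from station import *
import cv2,pickle
s=get_state();print(s['time'],s['position'],s['orientation'],s['gripper_width'])
for n in("top","scene"):
    c=read_camera(n);pickle.dump(c,open(n+'.pkl','wb'));cv2.imwrite(f'pics/{n}0.png',c['color'][:,:,::-1]);print(n,c['mtx'],c['k1'],c['R'],c['t'])
E
```

```text
pics
0.0 [246.11202954 600.76012885 230.10893986] [[-9.25394329e-01  3.79004516e-01 -9.55050150e-04]
 [ 3.79005716e-01  9.25391070e-01 -2.45658274e-03]
 [-4.72610724e-05 -2.63527721e-03 -9.99996527e-01]] 0.9985443998219168
top [[502.96068664   0.         313.3191925 ]
 [  0.         502.96068664 236.35549231]
 [  0.           0.           1.        ]] -0.09200261480319358 [[ 0.01744926 -0.99976645 -0.01275037]
 [-0.99042478 -0.01553676 -0.13717636]
 [ 0.13694623  0.01502191 -0.99046457]] [-213.69849325  521.34069761 1016.2962693 ]
scene [[551.62568739   0.         312.06206641]
 [  0.         551.62568739 232.85520503]
 [  0.           0.           1.        ]] 0.052085152729307006 [[ 0.56713293 -0.82319624 -0.02661168]
 [-0.43193542 -0.26975623 -0.86061802]
 [ 0.70127885  0.49957935 -0.50855526]] [-487.32107969  227.62081703  687.69745315]
```

View pics/top0.png

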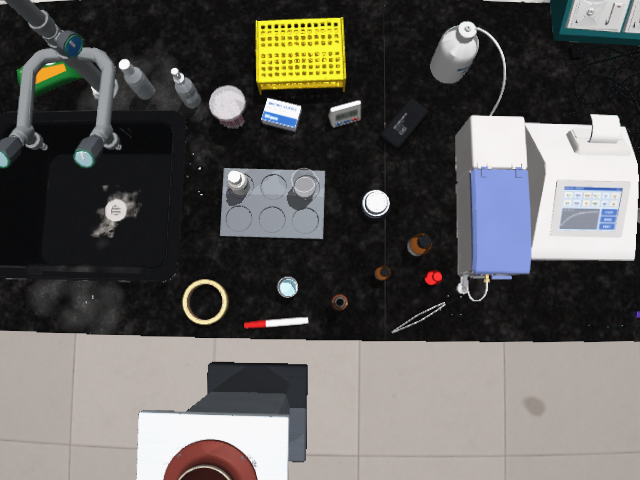

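View pics/scene0.png

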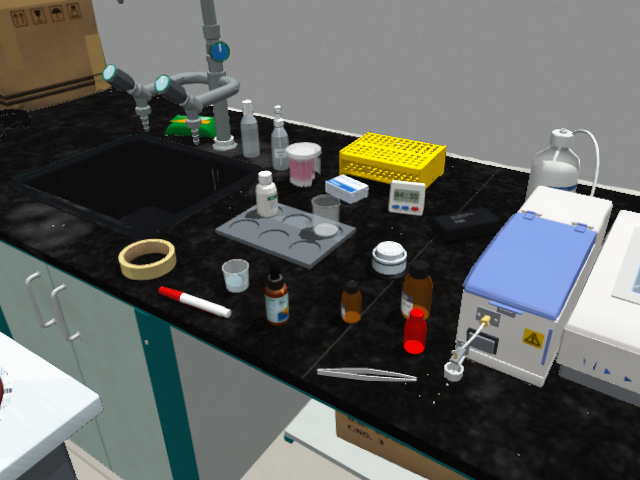

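The top view shows the tray at (272,203), the white bottle at (237,183) on the left and the beaker at (305,183) on the right. The cup is at (288,287), the dropper at (340,302), the small brown bottle at (383,272) and the holder at (376,204). The red bottle (433,277) and the larger brown one (419,244) are decoys.

```bash
cat > h.py <<'E'
import numpy as np,cv2,pickle
from station import *
def ray(c,uv,z):
    "pixels -> world points on plane z"
    uv=np.atleast_2d(np.float64(uv)); M=c['mtx']
    p=cv2.undistortPoints(uv[:,None],M,np.array([c['k1'],0,0,0.]))[:,0]
    d=np.c_[p,np.ones(len(p))]@c['R']; o=-c['R'].T@c['t']
    return o+d*((z-o[2])/d[:,2])[:,None]
def cloud(c):
    h,w=c['z_map'].shape
    v,u=np.mgrid[:h,:w]; M=c['mtx']
    p=cv2.undistortPoints(np.c_[u.ravel(),v.ravel()].astype(float)[:,None],M,np.array([c['k1'],0,0,0.]))[:,0]
    P=np.c_[p,np.ones(len(p))]*c['z_map'].reshape(-1,1)
    W=(P-c['t'])@c['R']; W[c['z_map'].ravel()==0]=np.nan
    return W.reshape(h,w,3)
E
python3 - <<'E'
from h import *
np.set_printoptions(precision=1,suppress=True)
c=pickle.load(open('top.pkl','rb'));W=cloud(c)
def box(n,u,v,r,zlo=None,zhi=999):
    s=W[v-r:v+r+1,u-r:u+r+1].reshape(-1,3);s=s[~np.isnan(s[:,0])]
    zt=np.percentile(s[:,2],98); q=s[s[:,2]>(zt-4 if zlo is None else zlo)]
    q=q[q[:,2]<zhi]
    (cc,rad)=cv2.minEnclosingCircle(np.float32(q[:,:2]))
    print(n,'ztop',zt,len(q),'mean',q.mean(0),'mid',(q.min(0)+q.max(0))/2,'circ',cc,rad)
box('white',237,183,22,60);box('beaker',305,183,18);box('cup',288,287,14);box('dropper',340,302,14);box('dropbody',340,302,14,45,66)
box('brown',383,272,12);box('brownall',383,272,12,25);box('lid',376,204,18);box('bigbrown',419,244,13);box('red',433,277,12)
# tray
m=np.nan_to_num(W[...,2]);hsv=cv2.cvtColor(c['color'],cv2.COLOR_RGB2HSV)
t=((hsv[...,2]>80)&(hsv[...,1]<90)).astype(np.uint8);t[:,:200]=0;t[:,335:]=0;t[:165]=0;t[245:]=0
cs,_=cv2.findContours(t,cv2.RETR_EXTERNAL,cv2.CHAIN_APPROX_NONE);k=max(cs,key=cv2.contourArea)
P=ray(c,k[:,0],9)
print('tray',cv2.minAreaRect(np.float32(P[:,:2])),cv2.contourArea(k))
print('table z',np.nanmedian(W[290:310,400:440,2]))
for u,v in((239,219),(272,220),(305,221),(273,187)):print(ray(c,(u,v),9))
im=cv2.resize(c['color'][130:340,170:470],None,fx=2.6,fy=2.6,interpolation=cv2.INTER_CUBIC);cv2.imwrite('pics/topcrop.png',im[:,:,::-1])
E
```

```text
white ztop 94.17340671969065 302 mean [632.7 -46.1  79.7] mid [636.4 -43.8  79.5] circ (636.5121459960938, -43.4189567565918) 20.4424991607666
beaker ztop 72.7201555106738 97 mean [ 640.1 -183.    71.7] mid [ 636.5 -185.4   72.7] circ (636.4737548828125, -185.40338134765625) 28.033161163330078
cup ztop 41.7560939348685 64 mean [ 419.2 -153.1   40.7] mid [ 418.4 -152.9   40.9] circ (418.8638610839844, -153.50787353515625) 21.346481323242188
dropper ztop 99.35614403607948 34 mean [ 389.4 -259.8   99.2] mid [ 389.  -259.7  100.9] circ (389.2611999511719, -259.77398681640625) 6.042982578277588
dropbody ztop 99.35614403607948 105 mean [ 388.8 -259.4   60. ] mid [ 389.4 -259.5   55.8] circ (389.00482177734375, -259.869140625) 16.686277389526367
brown ztop 65.80030907484173 51 mean [ 451.2 -350.9   64.6] mid [ 450.7 -350.9   64.8] circ (451.1783447265625, -350.84295654296875) 8.758607864379883
brownall ztop 65.80030907484173 177 mean [ 450.2 -348.5   51.2] mid [ 451.1 -350.2   47.6] circ (451.1939697265625, -350.6383056640625) 15.071467399597168
lid ztop 44.244863134529005 250 mean [ 598.6 -335.7   42.3] mid [ 598.7 -335.2   43.4] circ (599.1378173828125, -336.24127197265625) 22.19881820678711
bigbrown ztop 93.45258984566549 118 mean [ 511.5 -425.8   91.7] mid [ 511.3 -425.    92.3] circ (511.55712890625, -425.760009765625) 13.136595726013184
red ztop 65.1408787663405 56 mean [ 442.7 -456.1   63.8] mid [ 442.  -456.2   64.2] circ (442.95147705078125, -456.1352233886719) 9.200085639953613
tray ((602.5347900390625, -114.71578216552734), (222.78872680664062, 154.5598602294922), 89.32151794433594) 6857.0
table z 0.7125518631221182
[[563.7 -43.5   9. ]]
[[ 562.5 -115.     9. ]]
[[ 561.4 -186.2    9. ]]
[[ 635.4 -115.     9. ]]
```

View pics/topcrop.png

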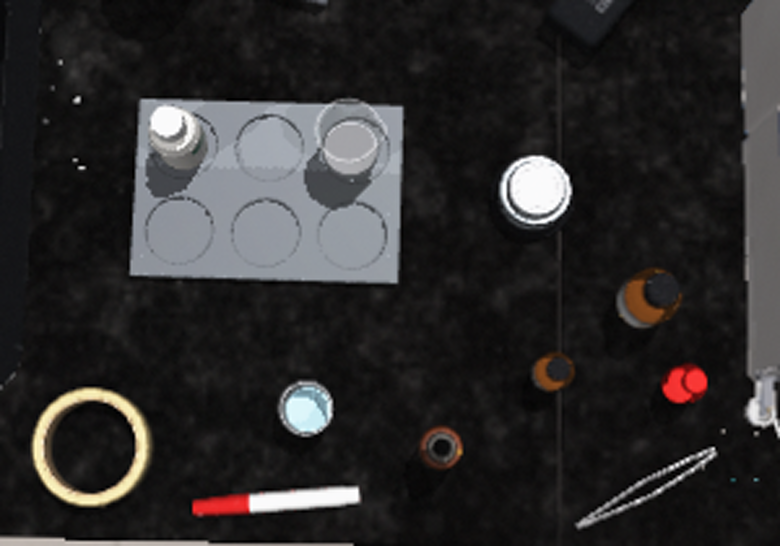

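The views agree on layout. Tray centre is about (599,-115) with yaw near -0.9°, and recess and bottle positions are consistent across the two measurements. I'll swing over to the cup with the fingers closing along world x.

```bash
python3 -m pendant '[[[0.055,-0.0785,0,-0.0313,75],[0.055,-0.0785,0,-0.0313,75],[0.055,-0.0785,0,-0.0313,75],[0.055,-0.0785,0,-0.0313,75],[0.055,-0.0785,0,-0.0313,75],[0.055,-0.0785,0,-0.0313,75],[0.055,-0.0785,0,-0.0313,75],[0.055,-0.0785,0,-0.0313,75],[0.055,-0.0785,0,-0.0313,75],[0.055,-0.0785,0,-0.0313,75],[0.055,-0.0785,0,-0.0313,75],[0.055,-0.0785,0,-0.0313,75]]]'
python3 -m pendant '[[[-0.019,-0.0785,-0.017,-0.0313,75],[-0.019,-0.0785,-0.017,-0.0313,75],[-0.019,-0.0785,-0.017,-0.0313,75],[-0.019,-0.0785,-0.017,-0.0313,75],[-0.019,-0.0785,-0.017,-0.0313,75],[-0.019,-0.0785,-0.017,-0.0313,75],[-0.019,-0.0785,-0.017,-0.0313,75],[-0.019,-0.0785,-0.017,-0.0313,75],[-0.019,-0.0785,-0.017,-0.0313,75],[-0.019,-0.0785,-0.017,-0.0313,75],[-0.019,-0.0785,-0.017,-0.0313,75],[-0.019,-0.0785,-0.017,-0.0313,75]]]'
python3 -m pendant '[[[0,0,0,0,75],[0,0,0,0,75]]]'
python3 - <<'E'
from h import *
s=get_state();print(s['time'],s['position'],s['orientation'],s['joint_pos'],s['ft_force'])
c=read_camera('wrist');pickle.dump(c,open('wrist.pkl','wb'));cv2.imwrite('pics/w1.png',c['color'][:,:,::-1])
E
```

```text
time: 1.1
position: [510.8, 222.9, 231.0]
orientation: [[-0.556, 0.831, -0.001], [0.831, 0.556, -0.0], [0.0, -0.001, -1.0]]
ft_force: [0.2, 0.6, -0.2]
gripper_width: 0.751
grip_force: 0.0
time: 2.1
position: [418.5, -153.3, 149.3]
orientation: [[-0.0, 1.0, -0.0], [1.0, 0.0, 0.0], [0.0, -0.0, -1.0]]
ft_force: [0.7, 0.1, 0.1]
gripper_width: 0.749
grip_force: 0.0
time: 2.27
position: [418.1, -154.0, 149.3]
orientation: [[0.003, 1.0, -0.002], [1.0, -0.003, -0.0], [-0.0, -0.002, -1.0]]
ft_force: [1.0, 0.6, 0.2]
gripper_width: 0.75
grip_force: 0.0
2.2667 [ 418.05754587 -154.02046782  149.29648308] [[ 2.90172214e-03  9.99994614e-01 -1.53352244e-03]
 [ 9.99995724e-01 -2.90227564e-03 -3.58827710e-04]
 [-3.63276482e-04 -1.53247467e-03 -9.99998760e-01]] [  3.52031184  25.35402331  19.34157575 120.12192602 -13.65835129
  36.64736472  31.99616211] [1.00060706 0.55829659 0.23767372]
```

View pics/w1.png

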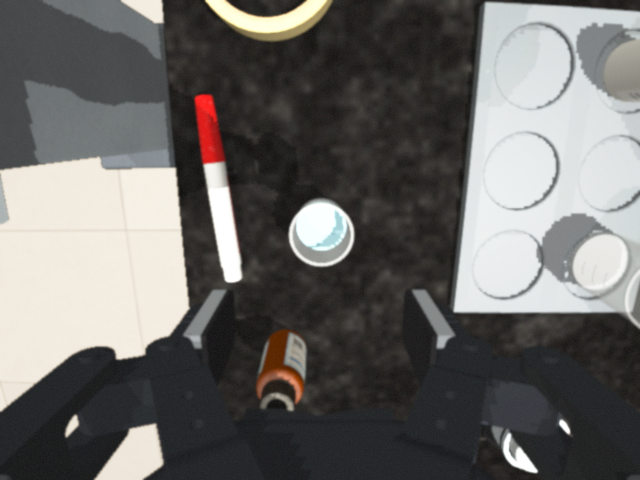

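The wrist view shows the cup rim centred near (322,233), between the two fingers, and the tray recesses at right. I'll cross-check the positions from this view.

Run:
```python
from h import *
np.set_printoptions(precision=1,suppress=True)
c=pickle.load(open('wrist.pkl','rb'))
print('cup',ray(c,(321.5,232.5),40))
for p in((534,66),(521,170),(507,264)):print('front',ray(c,p,9))
print('back mid',ray(c,(615,173),9))
```

```text
cup [[ 417.9 -151.9   40. ]]
front [[563.5 -42.7   9. ]]
front [[ 562.5 -113.5    9. ]]
front [[ 560.8 -185.2    9. ]]
back mid [[ 634.8 -115.     9. ]]
```

```bash
python3 -m pendant '[[[0,0,-0.07,0,75],[0,0,-0.07,0,75],[0,0,-0.07,0,75],[0,0,-0.07,0,75],[0,0,-0.05,0,75],[0,0,-0.024,0,75],[0,0,0,0,75],[0,0,0,0,0],[0,0,0,0,0],[0,0,0,0,0],[0,0,0,0,0],[0,0,0,0,0]]]'
python3 -m pendant '[[[0,0,0,0,0],[0,0,0,0,0],[0,0,0,0,0],[0,0,0.03,0,0],[0,0,0.06,0,0],[0,0,0.08,0,0],[0,0,0.08,0,0],[0,0,0.06,0,0],[0,0,0.04,0,0],[0,0,0,0,0]]]'
```

```text
time: 3.32
position: [420.0, -152.0, 9.0]
orientation: [[-0.003, 1.0, 0.002], [1.0, 0.003, -0.0], [-0.0, 0.002, -1.0]]
ft_force: [-0.5, 0.8, 5.2]
gripper_width: 0.474
grip_force: 60.7
time: 4.15
position: [421.0, -153.0, 151.3]
orientation: [[-0.002, 1.0, 0.007], [1.0, 0.002, -0.002], [-0.002, 0.007, -1.0]]
ft_force: [1.1, 0.3, -0.4]
gripper_width: 0.469
grip_force: 60.7
```

```bash
python3 -m pendant '[[[0.05,0.01,0,0,0],[0.07,0.012,0,0,0],[0.07,0.012,0,0,0],[0.07,0.012,0,0,0],[0.07,0.012,0,0,0],[0.07,0.012,0,0,0],[0.07,0.012,0,0,0],[0.049,0.009,0,0,0],[0.02,0.003,0,0,0],[0,0,0,0,0],[0,0,0,0,0]]]'
python3 -m pendant '[[[0,0,-0.06,0,0],[0,0,-0.06,0,0],[0,0,-0.06,0,0],[0,0,-0.06,0,0],[0,0,-0.05,0,0],[0,0,-0.025,0,0],[0,0,-0.01,0,0],[0,0,-0.007,0,0],[0,0,-0.004,0,0],[0,0,0,0,0]]]'
python3 - <<'E'
from h import *
c=read_camera('top');im=np.vstack([cv2.resize(c['color'][140:260,190:350],(640,480))]);cv2.imwrite('pics/t2.png',im[:,:,::-1])
E
```

```text
time: 5.07
position: [633.2, -115.0, 147.0]
orientation: [[-0.001, 1.0, -0.003], [1.0, 0.001, 0.0], [0.0, -0.003, -1.0]]
ft_force: [-0.5, -0.3, -0.9]
gripper_width: 0.47
grip_force: 60.7
time: 5.9
position: [635.3, -114.9, 14.8]
orientation: [[-0.002, 1.0, 0.002], [1.0, 0.002, -0.0], [-0.0, 0.002, -1.0]]
ft_force: [-0.6, 0.4, -0.5]
gripper_width: 0.468
grip_force: 60.7
```

View pics/t2.png

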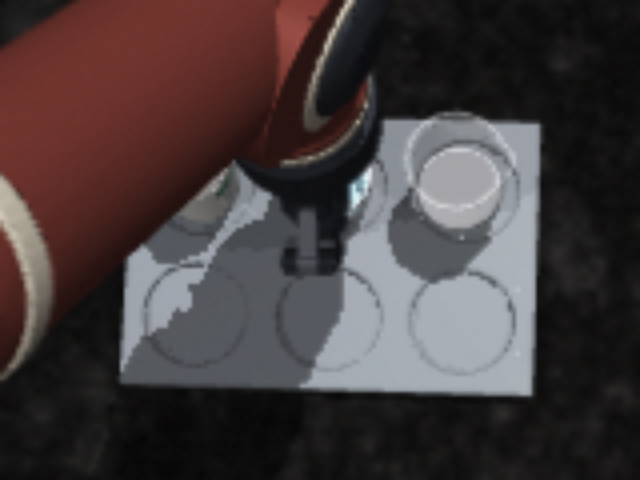

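```bash
python3 -m pendant '[[[0,0,0,0,62],[0,0,0,0,62],[0,0,0,0,62],[0,0,0.02,0,62],[0,0,0.05,0,62],[0,0,0.08,0,62],[0,0,0.08,0,65],[0,0,0.07,0,65],[0,0,0.04,0,65],[0,0,0,0,65]]]'
python3 -m pendant '[[[-0.01,-0.053,0,0,68],[-0.01,-0.07,0,0,68],[-0.01,-0.07,0,0,68],[-0.01,-0.07,0,0,68],[-0.01,-0.07,0,0,68],[-0.01,-0.07,0,0,68],[-0.01,-0.07,0,0,68],[-0.01,-0.06,0,0,68],[-0.01,-0.02,0,0,68],[0,0,0,0,68],[0,0,0,0,68]]]'
python3 - <<'E'
from h import *
c=read_camera('wrist');pickle.dump(c,open('wrist2.pkl','wb'));cv2.imwrite('pics/w2.png',c['color'][:,:,::-1])
E
```

```text
time: 6.78
position: [637.7, -115.6, 155.4]
orientation: [[-0.002, 1.0, 0.01], [1.0, 0.002, -0.002], [-0.002, 0.01, -1.0]]
ft_force: [0.7, 0.1, -0.1]
gripper_width: 0.651
grip_force: 0.0
time: 7.7
position: [598.6, -334.3, 149.0]
orientation: [[-0.002, 1.0, -0.001], [1.0, 0.002, 0.002], [0.002, -0.001, -1.0]]
ft_force: [0.7, 0.8, -0.5]
gripper_width: 0.679
grip_force: 0.0
```

View pics/w2.png

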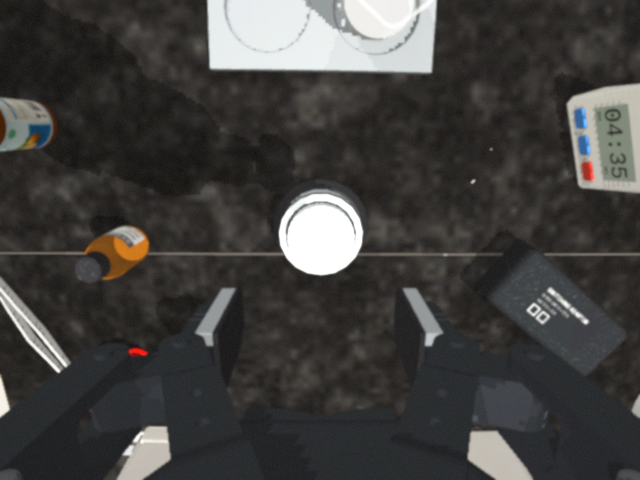

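The lid and holder are centred near (321,233), the same pixel the cup had, so the tool is centred over it. I'll lower until the fingertips are just above the holder's rim.

```bash
python3 -m pendant '[[[0,0,-0.07,0,68],[0,0,-0.07,0,68],[0,0,-0.06,0,68],[0,0,-0.05,0,66],[0,0,-0.03,0,66],[0,0,-0.011,0,66],[0,0,-0.006,0,66],[0,0,0,0,66],[0,0,0,0,66]]]'
python3 -m pendant '[[[0,0,0,0,50],[0,0,0,0,40],[0,0,0,0,0],[0,0,0,0,0],[0,0,0,0,0],[0,0,0,0,0],[0,0,0,0,0],[0,0,0,0,0]]]'
```

```text
time: 8.5
position: [599.8, -336.0, 32.4]
orientation: [[-0.003, 1.0, 0.002], [1.0, 0.003, -0.001], [-0.001, 0.002, -1.0]]
ft_force: [-0.1, 0.6, -0.1]
gripper_width: 0.659
grip_force: 0.0
time: 9.17
position: [598.9, -335.9, 31.1]
orientation: [[-0.002, 1.0, 0.0], [1.0, 0.002, -0.0], [-0.0, 0.0, -1.0]]
ft_force: [-0.5, -0.7, 1.8]
gripper_width: 0.492
grip_force: 60.8
```

```bash
python3 -m pendant '[[[0,0,0.01,0,0],[0,0,0.02,0,0],[0,0,0.04,0,0],[0,0,0.06,0,0],[0,0,0.06,0,0],[0,0,0.04,0,0],[0,0,0.03,0,0],[0,0,0,0,0],[0,0,0,0,0]]]'
python3 - <<'E'
from h import *
a=read_camera('wrist')['color'];b=read_camera('scene');pickle.dump(b,open('s3.pkl','wb'))
im=np.hstack([cv2.resize(a,(400,300)),cv2.resize(b['color'][130:310,270:510],(400,300))]);cv2.imwrite('pics/w3.png',im[:,:,::-1])
E
```

```text
time: 9.92
position: [598.7, -335.6, 135.3]
orientation: [[-0.002, 1.0, 0.0], [1.0, 0.002, -0.0], [-0.0, 0.0, -1.0]]
ft_force: [0.2, -0.0, -1.0]
gripper_width: 0.493
grip_force: 60.9
```

View pics/w3.png

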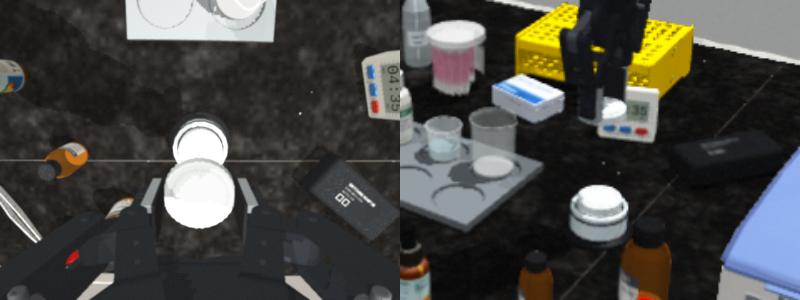

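The lid is held level between the pads, near (199,193) in the left half. The next lid has risen in the holder, and the cup stands in its recess. I'll measure the lid's offset in the grip and the cup's position.

Run:
```python
from h import *
np.set_printoptions(precision=1,suppress=True)
c=read_camera('wrist');s=get_state();W=cloud(c)
g=cv2.cvtColor(c['color'],cv2.COLOR_RGB2GRAY)
q=W[250:370,250:390].reshape(-1,3);q=q[(q[:,2]>120)&(abs(q[:,0]-s['position'][0])<24)]
top=np.percentile(q[:,2],[5,50,95]);print('tcp',s['position'],'lid z',top)
p=q[abs(q[:,2]-top[1])<4];print('lid',len(p),p.mean(0),cv2.minEnclosingCircle(np.float32(p[:,:2])),(p.min(0)+p.max(0))/2)
A=np.c_[p[:,:2]-p[:,:2].mean(0),np.ones(len(p))];print('tilt',np.linalg.lstsq(A,p[:,2],rcond=None)[0].round(3))
c=read_camera('top');W=cloud(c);q=W.reshape(-1,3)
q=q[(abs(q[:,0]-635)<28)&(abs(q[:,1]+114.5)<28)&(q[:,2]>38)&(q[:,2]<55)];print('cup',len(q),q.mean(0) if len(q) else'',cv2.minEnclosingCircle(np.float32(q[:,:2])) if len(q) else'')
```

```text
tcp [ 597.9 -334.9  133.1] lid z [137.8 140.4 161.2]
lid 10221 [ 596.1 -333.2  140.3] ((597.9014282226562, -333.64642333984375), 26.103885650634766) [ 597.8 -335.   140.4]
tilt [ -0.   -0.  140.3]
cup 77 [ 637.9 -115.2   44.7] ((634.9205932617188, -117.01034545898438), 21.849855422973633)
```

```bash
python3 -m pendant '[[[0.01,0.05,0,0,0],[0.01,0.07,0,0,0],[0.01,0.07,0,0,0],[0.01,0.07,0,0,0],[0.01,0.07,0,0,0],[0.01,0.07,0,0,0],[0.01,0.07,0,0,0],[0.01,0.06,0,0,0],[0.01,0.02,0,0,0],[0,0,0,0,0],[0,0,0,0,0]]]'
python3 -m pendant '[[[0,0,-0.05,0,0],[0,0,-0.06,0,0],[0,0,-0.05,0,0],[0,0,-0.03,0,0],[0,0,-0.015,0,0],[0,0,-0.002,0,0],[0,0,0,0,0],[0,0,0,0,0]]]'
for i in 1 2; do :; done
python3 -m pendant '[[[0,0,-0.0025,0,0],[0,0,0,0,0]]]' | grep -E 'posi|ft_f'
python3 -m pendant '[[[0,0,-0.0025,0,0],[0,0,0,0,0]]]' | grep -E 'posi|ft_f'
python3 -m pendant '[[[0,0,-0.0025,0,0],[0,0,0,0,0]]]' | grep -E 'posi|ft_f'
```

```text
time: 11.03
position: [634.5, -117.1, 134.4]
orientation: [[-0.002, 1.0, -0.001], [1.0, 0.002, -0.002], [-0.002, -0.001, -1.0]]
ft_force: [-0.8, -1.0, 0.7]
gripper_width: 0.496
grip_force: 60.9
time: 11.7
position: [635.6, -116.7, 53.3]
orientation: [[-0.001, 1.0, 0.002], [1.0, 0.001, -0.001], [-0.001, 0.002, -1.0]]
ft_force: [-0.2, -0.4, -0.0]
gripper_width: 0.494
grip_force: 60.9
position: [635.4, -115.9, 52.0]
ft_force: [-0.6, -0.0, 0.1]
position: [634.9, -115.6, 50.3]
ft_force: [0.5, 0.0, -1.2]
position: [634.7, -115.6, 49.0]
ft_force: [0.2, 0.1, -1.0]
```

```bash
python3 -m pendant '[[[0,0,-0.0025,0,0],[0,0,0,0,0]]]' | grep -E 'posi|ft_f'
python3 -m pendant '[[[0,0,-0.0025,0,0],[0,0,0,0,0]]]' | grep -E 'posi|ft_f'
python3 -m pendant '[[[0,0,-0.0025,0,0],[0,0,0,0,0]]]' | grep -E 'posi|ft_f'
python3 - <<'E'
from h import *
c=read_camera('scene')
cv2.imwrite('pics/s4.png',cv2.resize(c['color'][150:270,210:370],(800,600),interpolation=cv2.INTER_CUBIC)[:,:,::-1])
E
```

```text
position: [634.6, -115.7, 47.9]
ft_force: [0.5, 0.5, -0.4]
position: [634.9, -115.7, 47.1]
ft_force: [-0.6, -0.3, -0.4]
position: [634.9, -115.8, 47.0]
ft_force: [-1.3, 0.4, 4.3]
```

View pics/s4.png

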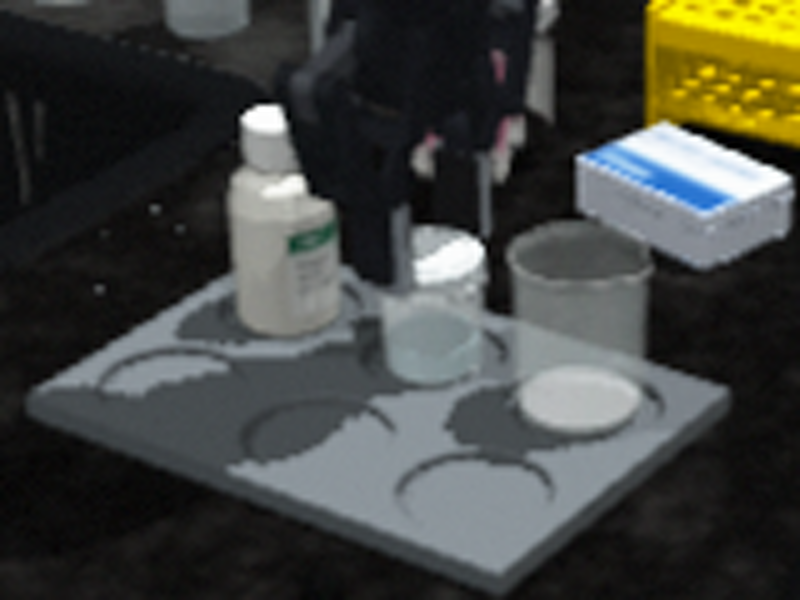

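Contact at 4.3 N, and the scene view shows the lid sitting on the cup at (450,255). I'll release it and move to the dropper bottle.

```bash
python3 -m pendant '[[[0,0,0,0,55],[0,0,0,0,66],[0,0,0,0,66],[0,0,0,0,66],[0,0,0.02,0,66],[0,0,0.05,0,66],[0,0,0.07,0,66],[0,0,0.07,0,66],[0,0,0.05,0,66],[0,0,0,0,66]]]'
python3 -m pendant '[[[-0.066,-0.038,0,0,66],[-0.066,-0.038,0,0,66],[-0.066,-0.038,0,0,66],[-0.066,-0.038,0,0,66],[-0.066,-0.038,0,0,66],[-0.066,-0.038,0,0,66],[-0.066,-0.038,0,0,66],[-0.066,-0.038,0,0,66],[-0.066,-0.038,0,0,66],[-0.02,-0.018,0,0,66],[0,0,0,0,66],[0,0,0,0,66]]]'
python3 - <<'E'
from h import *
np.set_printoptions(precision=1,suppress=True)
c=read_camera('top');W=cloud(c);q=W.reshape(-1,3)
q=q[(abs(q[:,0]-635)<28)&(abs(q[:,1]+115)<28)&(q[:,2]>48)&(q[:,2]<65)];print('lid',len(q),q.mean(0),cv2.minEnclosingCircle(np.float32(q[:,:2])))
a=read_camera('wrist')['color']
cv2.imwrite('pics/m5.png',np.hstack([cv2.resize(a,(400,300)),cv2.resize(c['color'][150:270,200:360],(400,300))])[:,:,::-1])
E
```

```text
time: 13.58
position: [638.0, -117.0, 156.1]
orientation: [[-0.002, 1.0, 0.011], [1.0, 0.002, -0.002], [-0.002, 0.011, -1.0]]
ft_force: [0.7, -0.6, 0.3]
gripper_width: 0.659
grip_force: 0.0
time: 14.58
position: [389.9, -259.7, 150.2]
orientation: [[-0.001, 1.0, 0.001], [1.0, 0.001, 0.0], [0.0, 0.001, -1.0]]
ft_force: [-0.3, -0.3, 0.3]
gripper_width: 0.662
grip_force: 0.0
lid 363 [ 633.1 -115.8   55.1] ((634.3509521484375, -115.85824584960938), 22.724943161010742)
```

View pics/m5.png

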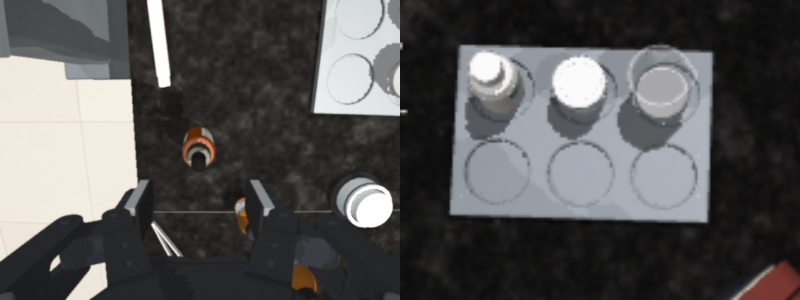

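The lid sits square on the cup at (634,-116) with its top at 55 mm. The dropper, near (198,148) in the wrist half, is between the fingers.

```bash
python3 -m pendant '[[[0,0,-0.06,0,66],[0,0,-0.07,0,66],[0,0,-0.07,0,66],[0,0,-0.05,0,66],[0,0,-0.03,0,66],[0,0,-0.012,0,66],[0,0,0,0,66],[0,0,0,0,40],[0,0,0,0,0],[0,0,0,0,0],[0,0,0,0,0],[0,0,0,0,0]]]'
python3 -m pendant '[[[0,0,0,0,0],[0,0,0,0,0],[0,0,0,0,0],[0,0,0.03,0,0],[0,0,0.06,0,0],[0,0,0.07,0,0],[0,0,0.07,0,0],[0,0,0.05,0,0],[0,0,0.02,0,0],[0,0,0,0,0]]]'
python3 -m pendant '[[[0.03,0.014,0,0,0],[0.06,0.025,0,0,0],[0.06,0.025,0,0,0],[0.06,0.025,0,0,0],[0.06,0.025,0,0,0],[0.06,0.025,0,0,0],[0.06,0.025,0,0,0],[0.0305,0.015,0,0,0],[0.01,0.005,0,0,0],[0,0,0,0,0],[0,0,0,0,0]]]'
python3 - <<'E'
from h import *
c=read_camera('scene')
cv2.imwrite('pics/s6.png',cv2.resize(c['color'][90:330,200:520],(640,480))[:,:,::-1])
E
```

```text
time: 15.68
position: [390.1, -260.0, 34.4]
orientation: [[-0.002, 1.0, 0.002], [1.0, 0.002, -0.001], [-0.001, 0.002, -1.0]]
ft_force: [-0.2, 0.8, 7.3]
gripper_width: 0.358
grip_force: 59.8
time: 16.52
position: [390.1, -260.3, 154.9]
orientation: [[-0.002, 1.0, 0.004], [1.0, 0.002, -0.002], [-0.002, 0.004, -1.0]]
ft_force: [0.1, -0.6, 0.4]
gripper_width: 0.36
grip_force: 59.5
time: 17.43
position: [560.0, -186.2, 151.8]
orientation: [[-0.002, 1.0, -0.004], [1.0, 0.002, 0.0], [0.0, -0.004, -1.0]]
ft_force: [-0.5, -0.8, -1.5]
gripper_width: 0.359
grip_force: 59.5
```

View pics/s6.png

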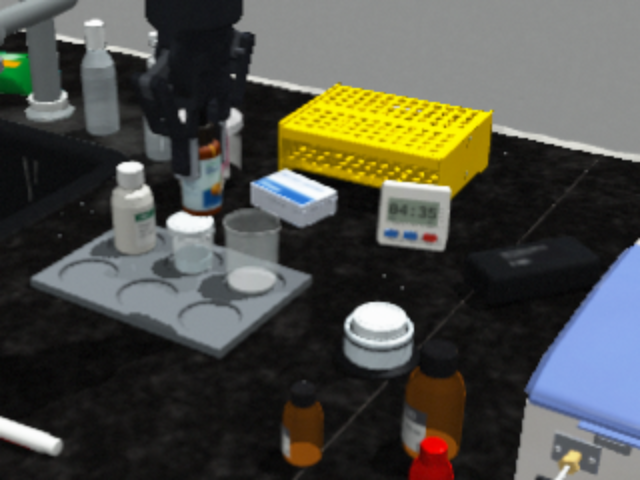

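The dropper bottle hangs upright in the grip, at about (203,185). I'll lower it into its recess.

```bash
python3 -m pendant '[[[0,0,-0.05,0,0],[0,0,-0.06,0,0],[0,0,-0.06,0,0],[0,0,-0.05,0,0],[0,0,-0.04,0,0],[0,0,-0.02,0,0],[0,0,0,0,0],[0,0,0,0,0]]]' | grep -E 'posi|ft_f'
python3 -m pendant '[[[0,0,-0.0025,0,0],[0,0,0,0,0],[0,0,0,0,0]]]' | grep -E 'posi|ft_f'
python3 -m pendant '[[[0,0,-0.0025,0,0],[0,0,0,0,0],[0,0,0,0,0]]]' | grep -E 'posi|ft_f'
python3 -m pendant '[[[0,0,-0.0025,0,0],[0,0,0,0,0],[0,0,0,0,0]]]' | grep -E 'posi|ft_f'
```

```text
position: [560.7, -187.2, 41.5]
ft_force: [0.2, 0.5, -0.2]
position: [561.6, -186.3, 40.8]
ft_force: [-0.2, -0.2, -0.6]
position: [561.5, -186.1, 39.4]
ft_force: [0.7, 0.2, -0.5]
position: [561.6, -186.2, 39.3]
ft_force: [-1.8, 0.6, 5.7]
```

```bash
python3 -m pendant '[[[0,0,0,0,50],[0,0,0,0,55],[0,0,0,0,55],[0,0,0,0,55],[0,0,0.03,0,55],[0,0,0.06,0,55],[0,0,0.07,0,55],[0,0,0.07,0,55],[0,0,0.05,0,55],[0,0,0.02,0,55],[0,0,0,0,55]]]'
python3 -m pendant '[[[-0.03,-0.045,0,0,60],[-0.04,-0.06,0,0,60],[-0.04,-0.06,0,0,60],[-0.04,-0.06,0,0,60],[-0.04,-0.06,0,0,60],[-0.04,-0.06,0,0,60],[-0.03,-0.04,0,0,60],[-0.016,-0.0265,0,0,60],[0,0,0,0,60],[0,0,0,0,60]]]'
python3 - <<'E'
from h import *
np.set_printoptions(precision=1,suppress=True)
c=read_camera('top');W=cloud(c);q=W.reshape(-1,3)
q=q[(abs(q[:,0]-561)<28)&(abs(q[:,1]+186)<28)&(q[:,2]>50)];print('dropper',len(q),q.mean(0),cv2.minEnclosingCircle(np.float32(q[:,:2])))
t=q[q[:,2]>q[:,2].max()-6];print(t.mean(0),cv2.minEnclosingCircle(np.float32(t[:,:2])))
a=read_camera('wrist')['color']
cv2.imwrite('pics/m7.png',np.hstack([cv2.resize(a,(400,300)),cv2.resize(c['color'][150:270,200:360],(400,300))])[:,:,::-1])
E
```

```text
time: 19.82
position: [562.7, -186.8, 161.0]
orientation: [[-0.002, 1.0, 0.005], [1.0, 0.002, -0.002], [-0.002, 0.005, -1.0]]
ft_force: [-0.0, -0.1, -0.2]
gripper_width: 0.548
grip_force: 0.0
time: 20.65
position: [451.0, -349.9, 157.4]
orientation: [[-0.002, 1.0, -0.001], [1.0, 0.002, 0.002], [0.002, -0.001, -1.0]]
ft_force: [-0.4, 0.7, -0.6]
gripper_width: 0.599
grip_force: 0.0
dropper 219 [ 557.7 -187.    76.5] ((561.0921020507812, -186.5159912109375), 17.13340187072754)
[ 560.7 -186.3  105.1] ((560.3641967773438, -185.980712890625), 5.780625820159912)
```

View pics/m7.png

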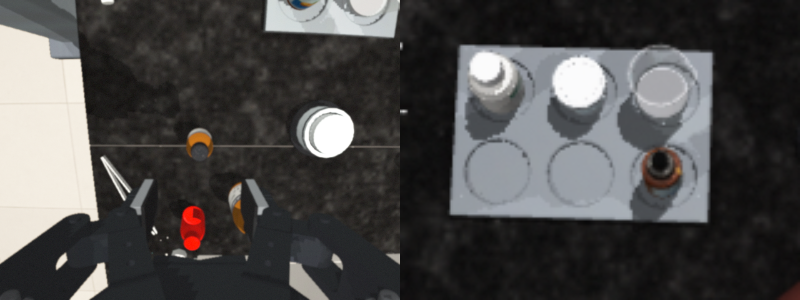

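The dropper stands in its recess and the brown bottle, near (200,143) in the wrist half, is centred between the fingers.

```bash
python3 -m pendant '[[[0,0,-0.06,0,60],[0,0,-0.08,0,60],[0,0,-0.08,0,60],[0,0,-0.07,0,60],[0,0,-0.045,0,60],[0,0,-0.02,0,60],[0,0,0,0,60],[0,0,0,0,40],[0,0,0,0,0],[0,0,0,0,0],[0,0,0,0,0],[0,0,0,0,0]]]'
python3 -m pendant '[[[0,0,0,0,0],[0,0,0,0,0],[0,0,0,0,0],[0,0,0.03,0,0],[0,0,0.06,0,0],[0,0,0.08,0,0],[0,0,0.08,0,0],[0,0,0.07,0,0],[0,0,0.03,0,0],[0,0,0,0,0]]]'
python3 -m pendant '[[[0.016,0.04,0,0,0],[0.025,0.07,0,0,0],[0.025,0.07,0,0,0],[0.025,0.07,0,0,0],[0.025,0.07,0,0,0],[0.025,0.07,0,0,0],[0.025,0.07,0,0,0],[0.025,0.07,0,0,0],[0.025,0.07,0,0,0],[0.025,0.07,0,0,0],[0.025,0.07,0,0,0],[0.015,0.029,0,0,0]]]'
python3 -m pendant '[[[0,0,0,0,0],[0,0,0,0,0]]]'
python3 - <<'E'
from h import *
c=read_camera('scene')
cv2.imwrite('pics/s8.png',cv2.resize(c['color'][60:300,160:480],(640,480))[:,:,::-1])
E
```

```text
time: 21.75
position: [452.0, -351.3, 17.8]
orientation: [[-0.002, 1.0, 0.003], [1.0, 0.002, -0.002], [-0.002, 0.003, -1.0]]
ft_force: [0.2, 0.9, 5.5]
gripper_width: 0.336
grip_force: 59.1
time: 22.58
position: [452.3, -352.4, 160.5]
orientation: [[-0.002, 1.0, 0.006], [1.0, 0.002, -0.005], [-0.005, 0.006, -1.0]]
ft_force: [0.7, 1.2, -0.9]
gripper_width: 0.335
grip_force: 59.2
time: 23.58
position: [563.3, -37.1, 154.8]
orientation: [[-0.009, 1.0, -0.003], [1.0, 0.009, 0.004], [0.004, -0.003, -1.0]]
ft_force: [0.2, 0.9, -0.1]
gripper_width: 0.337
grip_force: 59.2
time: 23.75
position: [562.6, -43.6, 155.5]
orientation: [[-0.003, 1.0, -0.002], [1.0, 0.003, -0.001], [-0.001, -0.002, -1.0]]
ft_force: [0.4, -0.1, -1.2]
gripper_width: 0.332
grip_force: 59.2
```

View pics/s8.png

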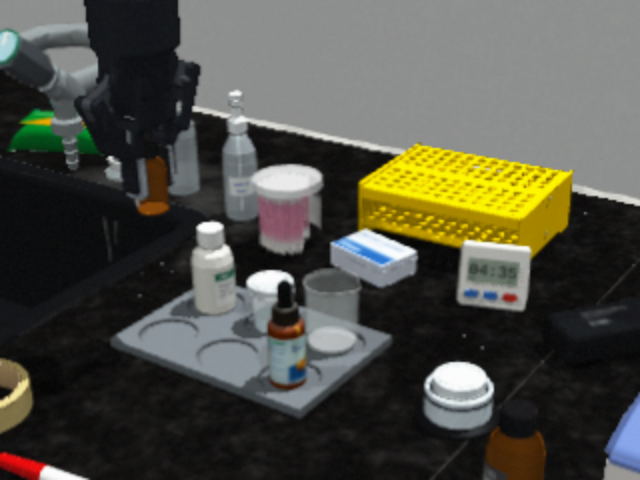

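The brown bottle is held upright over the front-left recess, at about (153,185).

```bash
python3 -m pendant '[[[0,0,-0.06,0,0],[0,0,-0.07,0,0],[0,0,-0.07,0,0],[0,0,-0.06,0,0],[0,0,-0.04,0,0],[0,0,-0.028,0,0],[0,0,0,0,0],[0,0,0,0,0]]]' | grep -E 'posi|ft_f'
python3 -m pendant '[[[0,0,-0.0025,0,0],[0,0,0,0,0],[0,0,-0.0025,0,0],[0,0,0,0,0],[0,0,0,0,0]]]' | grep -E 'posi|ft_f'
python3 -m pendant '[[[0,0,-0.0025,0,0],[0,0,0,0,0],[0,0,0,0,0]]]' | grep -E 'posi|ft_f'
python3 -m pendant '[[[0,0,-0.0025,0,0],[0,0,0,0,0],[0,0,0,0,0]]]' | grep -E 'posi|ft_f'
```

```text
position: [563.1, -45.1, 25.2]
ft_force: [-0.8, 0.6, -0.5]
position: [563.5, -43.0, 23.5]
ft_force: [0.3, 0.4, 0.1]
position: [563.3, -43.0, 22.1]
ft_force: [-0.0, 1.0, 0.5]
position: [563.4, -43.1, 21.9]
ft_force: [-1.4, 1.3, 5.0]
```

Contact. I'll release, lift, move clear and check everything.

```bash
python3 -m pendant '[[[0,0,0,0,45],[0,0,0,0,52],[0,0,0,0,52],[0,0,0,0,52],[0,0,0.03,0,52],[0,0,0.06,0,52],[0,0,0.08,0,52],[0,0,0.08,0,52],[0,0,0.08,0,52],[0,0,0.06,0,52],[0,0,0.03,0,52],[0,0,0,0,52]]]'
python3 -m pendant '[[[-0.03,0.06,0,0,52],[-0.03,0.08,0,0,52],[-0.03,0.08,0,0,52],[-0.03,0.08,0,0,52],[-0.03,0.08,0,0,52],[-0.03,0.08,0,0,52],[0,0.06,0,0,52],[0,0,0,0,52],[0,0,0,0,52],[0,0,0,0,52],[0,0,0,0,52]]]'
python3 - <<'E'
from h import *
np.set_printoptions(precision=1,suppress=True)
c=read_camera('top');W=cloud(c)
for n,x,y,d in(('brown',563,-43,8),('dropper',561,-186,8),('lid',635,-115,5),('white',636,-43,8),('holder',599,-336,5)):
    q=W.reshape(-1,3);q=q[(abs(q[:,0]-x)<28)&(abs(q[:,1]-y)<28)];q=q[q[:,2]>np.nanpercentile(q[:,2],99.5)-d]
    print(n,q.mean(0),cv2.minEnclosingCircle(np.float32(q[:,:2])))
b=read_camera('scene')
cv2.imwrite('pics/f.png',np.hstack([cv2.resize(b['color'][130:280,190:390],(400,300)),cv2.resize(c['color'][150:270,200:360],(400,300))])[:,:,::-1])
E
```

```text
time: 26.38
position: [565.6, -43.7, 193.4]
orientation: [[-0.002, 1.0, 0.008], [1.0, 0.002, -0.0], [-0.0, 0.008, -1.0]]
ft_force: [0.1, -1.0, 0.5]
gripper_width: 0.519
grip_force: 0.0
time: 27.3
position: [491.5, 163.0, 188.9]
orientation: [[0.001, 1.0, -0.0], [1.0, -0.001, -0.001], [-0.001, -0.0, -1.0]]
ft_force: [-0.7, -0.6, -0.1]
gripper_width: 0.518
grip_force: 0.0
brown [561.9 -43.1  68.9] ((561.9725952148438, -42.511898040771484), 9.00918960571289)
dropper [ 560.3 -185.9  104.2] ((560.449462890625, -185.98788452148438), 5.807849407196045)
lid [ 633.1 -115.9   56.9] ((633.0704345703125, -115.54353332519531), 21.850400924682617)
white [636.6 -43.4  93.4] ((636.8251953125, -43.165000915527344), 13.354832649230957)
holder [ 599.7 -335.2   42.8] ((599.0315551757812, -336.01434326171875), 21.93474006652832)
```

View pics/f.png

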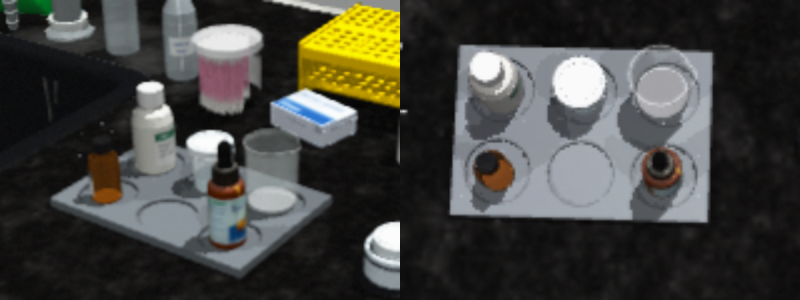

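The final view shows every item upright in its recess, with the lid level on the cup and the arm clear.

```bash
python3 -c "from station import *;print(hand_in())"
```

```text
the job is handed in; nothing more can be done
None
```

I set the cup, dropper bottle and brown bottle upright in their recesses, laid one lid on the cup, and handed the job in at about 27 s of the 96 s allowed; the station did not report a verdict.

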